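Lock up the coffee stock bin: hasp over staple, pin through the loop

ROBOT

A 6-joint arm with a two-finger parallel gripper is mounted at the origin on the work surface. World frame = base frame: x ahead of the robot, y to its left, z up, the work surface at z = 0. Lengths are in m, angles in rad, forces in N, time in s.
With the tool pointing down it reaches from about 0.25 to 0.775 m from the base axis. Payload 4 kg.
Tool frame: the origin (TCP) lies at the very end of the fingers, on their centre line; the grasp point (between the pads) lies 19 mm behind it; z points along the fingers, y is the direction in which the jaws open and shut (so a half turn about z gives the same grasp; the last joint's range is limited). The gripper opens to 94 mm and grips with 3 to 60 N. Pads are 16 mm wide; open, the fingers measure 119 mm over their backs; the gripper's body (75 mm by 177 mm) begins 78 mm behind the grasp point.
Start: joints at [-1.356, 0.087, 1.371, -0, 1.684, -0.103], TCP at [0.172, -0.522, 0.168] pointing down, gripper open.
Joint ranges: [-3.1, 3.1], [-0.76, 2.03], [0.27, 2.55], [-1.08, 4.22], [0.17, 2.65], [-2.57, 2.57]. Speed limits (rad/s): [2.79, 2.79, 3.14, 3.14, 3.14, 3.14].

INTERFACE

Orientations are given as [roll, pitch, yaw] about the fixed x, y, z axes, in that order (R = Rz(yaw) Ry(pitch) Rx(roll)).
In Python, from bench import robot, snapshot, models gives the robot as it stands.
- The arm moves only by the tool arm_command, never from a script. Its argument "commands" is text: rows parted by semicolons, each of 7 numbers parted by spaces: the shift along the tool's x, y, z in mm, then the turn, a rotation vector about the tool's x, y, z in degrees, then the opening, from 0 (shut) to 1 (fully open). In form: tx ty tz rx ry rz hand; .... A call has 1 to 12 rows; each row shifts and turns the pose as measured when the row begins, along the tool's axes as they then stand; what a row does not reach is not made up. A row lasts 1/8 s, in which the tool goes at most 62.5 mm and 10.7 degrees, less where a joint would pass 70% of its speed; a pose out of reach is approached as far as the arm can. A call is refused whole if a number of a shift passes 62.5 or a number of a turn 10.7, either way. A call with a gripper value outside its range is refused whole. The fingers move at their own pace and stop on an object; the grip force is fixed at half the most. Time passes only in rows, so rows that do not move let the fingers close. It gives the time, the measured TCP pose, the force and the opening at its end, in the units of the state.
- robot.get_obs(): the state, without advancing time (a new reading comes with each control period).
- snapshot(name): name is "side" or "top"; returns a dict with "img" (400x640x3 uint8, blue, green, red), "camera_matrix" (3x3 intrinsics, pixels), "dist" ([k1, k2, p1, p2, k3] as OpenCV has them; the pictures are not rectified), "origin" and "rotation" of the camera in the world. Camera axes: x right, y down, z forward; pixel columns grow to the right and rows downward; lengths in m; the calibration is good to about 2 mm. A picture is of the moment at which its call begins. There is no depth.
- robot.close_job(): hands the job in, once; it reports no verdict.
Trained networks look in a picture, given as the dict that the camera call returned (one of the last four; its "shot" number tells which), for a name from the list of things; names that differ only in an ending like _2 or _b are one class to them, and where a whole thing is asked for, a point or a joint stands for the part that bears it (a point fixed in the world has none). Each returns a list of dicts, best first, with "conf" (0 to 1); they miss things now and then, are a little off and sometimes report something else, mostly with a low value. They report only what shows in the picture. A call takes as long as a camera call. They do not tell look-alikes from the thing itself.
- models.spot_in(query, picture): "bbox" ([left, top, width, height] as shares, 0 to 1, of the picture: columns of its width, rows of its height, round what is visible of it).
- models.tip_of(query, picture): "centre" ([column, row] as shares, 0 to 1, of the picture: columns of its width, rows of its height: a listed point, or the origin of a listed thing).
The state is a dict: "time": time; "joint_positions": joint angles; "qvel": joint speeds; "joint_torque": joint torques, N m; "tool_pos": TCP position; "ee_rot": TCP orientation; "wrist_force": force on the tool from outside, world axes, zero at the start; "wrist_torque": the same for the moment, N m; "width": finger opening in m.
Only numpy, scipy, OpenCV 4.12 (cv2) and the standard library are available. Lean on these libraries where they do the work, as an engineer would, in place of code of your own. Each camera call takes 0.05 s, during which the arm holds its last target. There are 200 camera calls.

TASK

Lock the sloping-front stock bin for the night: first swing its hasp down flat over the staple, then take the retaining pin (the one with the wide round collar) out of the wooden block and put it down through the staple's loop, outside the hasp, until its collar rests on the loop. Let go of it there, and leave the muddler in the block and the canister and cup standing where they are.

Things in the scene. Friction and masses are not known exactly. Their poses are not given: they have to be found in the camera images.
- bin: Fixed wooden stock bin, 190 wide (y), 170 high. Origin on the counter straight under the middle of the top's front edge; x points out over the sloping front, y along that edge, z up. The flat top spans x -100 to 0; the front slopes from the top edge (x 0, z 170) to x 79, z 0: it leans 25 deg from vertical and faces +x and up. Turned up to 20 deg.
- hasp_hinge (a point): Middle of the hasp's hinge line, which runs along the bin's y at the top front edge: bin frame x 5, y 0, z 172.5 (6 off the face). Axes as the bin's.
- hasp (a joint): Angle of the hasp, rad: 0 = shut, flat on the slope with the staple through its slot; 1.13 = level, sticking out along bin +x; 2.70 = straight up; 3.2 = limit, leaning back over the top. Stiff hinge (0.16 N m): stays where it is left, no spring or catch. Steel strap 64 wide, 5 thick, reaching 104 from the hinge line; shut, its outer side is 8 off the face.
- ear_left (a point): Middle of the hasp's left handle (bin +y side), a round bar 12 thick, parallel to the hinge line, from 26 to 80 to the side of the middle; this point is 58 to the side. With a = joint - 1.134 it stands from the hinge at bin x = 0.093 cos a - 0.036 sin a, z = 0.093 sin a + 0.036 cos a (m). The bar may turn between the fingers as it is swung.
- ear_right (a point): The same point on the right handle (bin -y side). Each bar is held by a 12 thick post 36 off the strap on its outer side, 93 from the hinge line; shut, it is 42 off the slope and 103 above the counter. The tall canister crowds one of the handles; the one on the cup's side is free.
- staple: Fixed steel U staple on the slope, 65 below the hinge line along it. Origin at the loop's centre, 28 off the face. z points up the slope (25 deg from vertical, leaning to bin -x), x out of the face, y as the bin's. Bar 8 thick: legs along x at y -15 and 15, closing bar at x 18. Opening 22 in y, and x -20 (shut hasp) to 14. The pin goes in along -z; its collar rests on the legs at z 4.
- pin: Retaining pin, 136 long, 0.13 kg or so, standing upright in one of the block's two holes. Origin at the lower tip, z along it to the grip end. Steel shank 14 in diameter (tapered over the lowest 8) from 0 to 55, round collar 34 in diameter from 55 to 61, round metal grip 20 in diameter from 61 to 136. Standing, its tip is 10 above the counter and its collar lies on the block.
- pin_collar (a point): Centre of the underside of the pin's collar, 55 above its tip. Axes as the pin's.
- block: Fixed wooden block 80 (x) by 140 (y) by 65 high, to the left or the right of the bin, origin under its centre. Two round through holes 20 in diameter at y -35 and +35; one holds the pin, the other the muddler, in either order.
- muddler: Bar muddler 160 long standing in the other hole: same metals as the pin, but with a narrow (27) thick ring instead of a wide collar and a ball 36 in diameter at its top, 170 above the counter. Origin at its lower tip, 10 above the counter. Leave it alone.
- canister: Closed steel canister, 66 in diameter, 180 high, standing beside one end of the bin's sloping front, about 120 out along the bin's x and 125 to one side. Origin under its centre. Leave it alone.
- cup: White cup 72 in diameter, 80 high, standing likewise at the other end of the slope. Origin under its centre. Leave it alone.
- rack: Fixed wire rack with sachet pots, 100 by 160 by 175 high, on the side of the bin that the block is not on. Origin under its centre. Only an obstacle.
Mind the look-alikes: they are no part of the job. Leave any black or green look-alike of the pin alone.

How it is judged:
By the outcome, as a careful person would: the job done as asked, in the order asked, and still so for the second after the job is handed in, with the robot touching nothing.
It also fails if it takes over 64 s, if anything falls off the work surface, if the arm or the gripper's body presses on something with over 40 N, if the wrist force passes 120 N, or if a joint passes its speed limit or range.

## Working session

There is one attempt and no reset: what is moved stays moved. The work goes in short steps, Python scripts to look and compute and a tool call to move; the robot and the scene stay as the last step left them, time stands still between calls to the robot, and variables do not carry over. Pictures are saved under pics/ and viewed, about 8 in all and at most 12, crops included, and the job is handed in when it is done.

Besides the shell and the picture viewer there is one more tool, called after "Emit:" as name(argument=value, ...), one argument or row to a line, values as JSON. arm_command: Moves the arm, as the interface text tells. Its arguments: {"type":"object","properties":{"commands":{"type":"string"}},"required":["commands"]}

```bash
ls; mkdir -p pics; cat > h.py <<'E'
import numpy as np,cv2,json
from scipy.spatial.transform import Rotation as R
from bench import robot,snapshot,models
def ray(s,uv):
    p=cv2.undistortPoints(np.array([[uv]],float),np.array(s["camera_matrix"]),np.array(s["dist"]))[0,0]
    d=np.array(s["rotation"])@np.array([p[0],p[1],1]); return np.array(s["origin"]),d/np.linalg.norm(d)
def tri(s1,u1,s2,u2):
    o1,d1=ray(s1,u1);o2,d2=ray(s2,u2)
    t=np.linalg.lstsq(np.c_[d1,-d2],o2-o1,rcond=None)[0]
    a,b=o1+t[0]*d1,o2+t[1]*d2
    return (a+b)/2,np.linalg.norm(a-b)
def atz(s,u,z):
    o,d=ray(s,u); return o+d*(z-o[2])/d[2]
def proj(s,P):
    Rm=np.array(s["rotation"]); rv=cv2.Rodrigues(Rm.T)[0]; tv=-Rm.T@np.array(s["origin"])
    return cv2.projectPoints(np.array(P,float).reshape(-1,3),rv,tv,np.array(s["camera_matrix"]),np.array(s["dist"]))[0][:,0]
def tips(n,s):
    return [(round(d["conf"],2),np.round(np.array(d["centre"])*[640,400],1)) for d in models.tip_of(n,s)]
E
python3 - <<'E'
from h import *
a=snapshot("side");b=snapshot("top")
cv2.imwrite("pics/s0.png",a["img"]);cv2.imwrite("pics/t0.png",b["img"])
for s in (a,b): print(np.round(s["origin"],3),np.round(s["rotation"],2).tolist(),np.round(s["camera_matrix"],0).tolist())
for n in ["bin","hasp_hinge","ear_left","ear_right","staple","pin","pin_collar","block","muddler","canister","cup","rack"]:
    ta,tb=tips(n,a)[:3],tips(n,b)[:3]
    print(n,ta,tb,end=' ')
    if ta and tb: p,e=tri(a,ta[0][1],b,tb[0][1]);print(np.round(p,4),round(e,4))
    else: print()
E
```

```text
pics
[0.703 0.464 0.809] [-2.54, -0.0, 2.91] [[371.0, 0.0, 313.0], [0.0, 371.0, 193.0], [0.0, 0.0, 1.0]]
[0.414 0.017 0.933] [-2.94, -0.0, -1.67] [[371.0, 0.0, 319.0], [0.0, 371.0, 198.0], [0.0, 0.0, 1.0]]
bin [(0.72, array([327.4, 219.3]))] [] 
hasp_hinge [(0.87, array([329.8, 178.3])), (0.61, array([328.7, 127.6])), (0.39, array([330.2, 220.2]))] [(0.78, array([313.6, 203.9])), (0.73, array([307.2, 189.4]))] Traceback (most recent call last):
  File "<stdin>", line 8, in <module>
  File "h.py", line 9, in tri
    t=np.linalg.lstsq(np.c_[d1,-d2],o2-o1,rcond=None)[0]
      ~~~~~~~~~~~~~~~^^^^^^^^^^^^^^^^^^^^^^^^^^^^^^^^
    raise LinAlgError('Incompatible dimensions')
numpy.linalg.LinAlgError: Incompatible dimensions
```

```bash
python3 - <<'E'
s=open('h.py').read()
s=s.replace('np.array(s["rotation"])','RM(s)').replace('def ray','def RM(s): return R.from_euler("xyz",s["rotation"]).as_matrix()\ndef ray',1)
open('h.py','w').write(s)
E
python3 - <<'E'
from h import *
a=snapshot("side");b=snapshot("top")
cv2.imwrite("pics/both.png",np.vstack([a["img"],b["img"]])[:, :] if 0 else cv2.resize(np.vstack([a["img"],b["img"]]),(480,600)))
for n in ["bin","hasp_hinge","ear_left","ear_right","staple","pin","pin_collar","block","muddler","canister","cup","rack"]:
    ta,tb=tips(n,a)[:3],tips(n,b)[:3]
    print(n,[(c,u.tolist()) for c,u in ta],[(c,u.tolist()) for c,u in tb])
    for c,u in ta:
      for d,v in tb: p,e=tri(a,u,b,v);print('   ',np.round(p,3),round(e,4))
E
```

```text
bin [(0.61, [331.7, 219.2])] []
hasp_hinge [(0.77, [329.0, 178.2])] [(0.77, [315.8, 203.0])]
    [0.561 0.009 0.171] 0.0042
ear_left [(0.66, [349.9, 169.5])] [(0.81, [279.8, 207.4]), (0.39, [313.6, 204.6])]
    [0.541 0.074 0.276] 0.0002
    [0.536 0.022 0.22 ] 0.0333
ear_right [(0.86, [330.2, 127.8])] [(0.66, [345.0, 197.7])]
    [ 0.547 -0.045  0.267] 0.0029
staple [(0.8, [308.2, 194.9]), (0.25, [343.2, 122.9])] [(0.42, [307.4, 189.9])]
    [0.604 0.021 0.135] 0.0075
    [0.547 0.023 0.348] 0.008
pin [(0.86, [357.7, 335.6]), (0.8, [340.8, 302.8]), (0.71, [352.9, 172.7])] [(0.78, [218.0, 264.1]), (0.7, [197.6, 225.9]), (0.69, [255.6, 248.7])]
    [ 0.508  0.287 -0.153] 0.0738
    [0.567 0.306 0.012] 0.0044
    [ 0.517  0.228 -0.343] 0.0192
    [ 0.524  0.244 -0.008] 0.122
    [0.574 0.267 0.1  ] 0.0524
    [ 0.533  0.184 -0.18 ] 0.0506
    [0.502 0.151 0.345] 0.1188
    [0.538 0.175 0.383] 0.0731
    [0.505 0.105 0.285] 0.0769
pin_collar [(0.88, [406.7, 294.5]), (0.75, [360.3, 327.7]), (0.58, [372.9, 260.7])] [(0.77, [191.1, 223.4]), (0.61, [210.4, 267.6]), (0.6, [259.5, 244.9])]
  
[... 378 characters left out ...]
ddler [(0.91, [424.9, 328.6]), (0.72, [271.0, 188.7])] [(0.73, [191.0, 284.8]), (0.56, [210.3, 268.3])]
    [0.425 0.327 0.013] 0.0067
    [ 0.439  0.305 -0.013] 0.0515
    [0.555 0.187 0.416] 0.2733
    [0.566 0.167 0.377] 0.2512
canister [(0.82, [298.7, 283.3]), (0.42, [349.1, 170.8])] [(0.56, [254.9, 186.2]), (0.28, [310.9, 203.4])]
    [ 0.661  0.158 -0.01 ] 0.0052
    [ 0.655  0.024 -0.347] 0.0206
    [0.564 0.112 0.33 ] 0.0138
    [0.539 0.027 0.222] 0.0324
cup [(0.96, [272.5, 190.9]), (0.69, [329.1, 124.7])] [(0.24, [443.0, 257.5])]
    [ 0.544 -0.521 -0.616] 0.228
    [ 0.444 -0.316 -0.023] 0.0427
rack [(0.61, [342.7, 122.3])] [(0.85, [444.0, 258.3])]
    [ 0.425 -0.3    0.005] 0.006
```

View pics/s0.png

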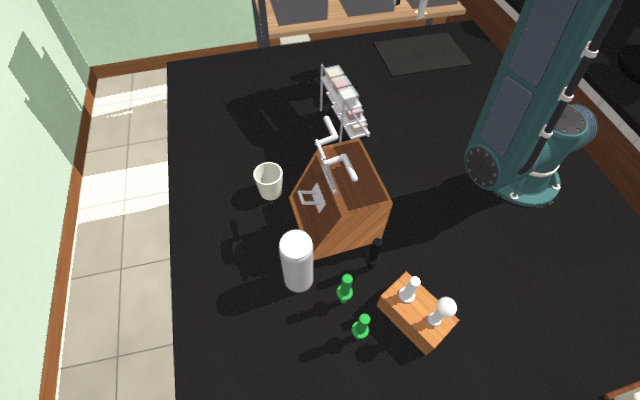

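View pics/t0.png

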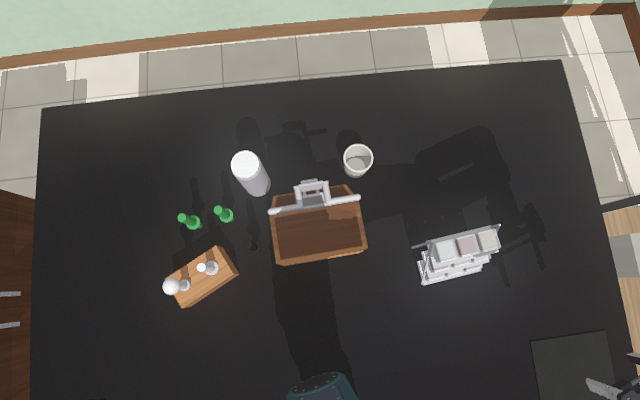

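Side view: the bin faces +x (away from the robot). The hasp is upright, with its ears at about (330,128) and (350,170) and the staple at (308,197). The canister is at (297,260) on the left, the cup at (268,182) on the right, and the block at (418,312) holding the pin (412,285) and the muddler (445,310). There are green and black decoys nearby. The top view agrees. I'll fit the bin pose next.

```bash
python3 - <<'E'
from h import *
a=snapshot("side");b=snapshot("top")
A=cv2.resize(a["img"][110:270,260:420],(0,0),fx=3.7,fy=3.7,interpolation=cv2.INTER_CUBIC)
B=cv2.resize(b["img"][160:280,258:378],(0,0),fx=4.933,fy=4.933,interpolation=cv2.INTER_CUBIC)
cv2.imwrite("pics/crop1.png",np.hstack([A[:592,:],B[:592,:]])[:, :] if 0 else cv2.resize(np.hstack([A[:590,:590],B[:590,:590]]),(800,400)))
from scipy.optimize import least_squares
def pts(p):
    x,y,w,q=p; c,s=np.cos(w),np.sin(w); al=q-1.134
    ex=.005+.093*np.cos(al)-.036*np.sin(al); ez=.1725+.093*np.sin(al)+.036*np.cos(al)
    L=dict(bin=(0,0,0),hasp_hinge=(.005,0,.1725),ear_left=(ex,.058,ez),ear_right=(ex,-.058,ez),staple=(.0524,0,.1229))
    return {k:np.array([x+c*v[0]-s*v[1],y+s*v[0]+c*v[1],v[2]]) for k,v in L.items()}
obs=[]
for s in (a,b):
  for n in ["bin","hasp_hinge","ear_left","ear_right","staple"]:
    t=tips(n,s)
    if t and t[0][0]>.4: obs.append((s,n,t[0][1]))
f=lambda p: np.concatenate([proj(s,pts(p)[n])[0]-u for s,n,u in obs])
r=least_squares(f,[.556,.01,.1,2.7],loss="soft_l1",x_scale=[.01,.01,.1,.1])
print(r.x.round(4)); print([(n,e.round(1).tolist()) for (s,n,u),e in zip(obs,f(r.x).reshape(-1,2))])
print({k:v.round(3).tolist() for k,v in pts(r.x).items()})
# corner projections for check
x,y,w,_=r.x
for s in (a,b):
  print([proj(s,[x+np.cos(w)*X-np.sin(w)*Y,y+np.sin(w)*X+np.cos(w)*Y,.17])[0].round(0).tolist() for X,Y in [(0,.095),(0,-.095),(-.1,-.095),(-.1,.095)]])
for n in ["cup","canister"]:
  for s in (a,b):
    print(n,[ (c,atz(s,u,0).round(3).tolist()) for c,u in tips(n,s)[:3]])
o=robot.get_obs();print({k:np.round(o[k],3).tolist() for k in("time","tool_pos","ee_rot","width","wrist_force")})
E
```

```text
[0.5524 0.0157 0.0894 2.4811]
[('bin', [1.4, 3.0]), ('hasp_hinge', [-0.0, 0.8]), ('ear_left', [3.8, -1.2]), ('ear_right', [0.7, 0.9]), ('staple', [-0.8, -0.1]), ('bin', [123.4, -64.6]), ('hasp_hinge', [-0.8, 0.6]), ('ear_left', [0.7, -1.5]), ('ear_right', [-0.5, -0.7]), ('staple', [1.9, 0.3])]
{'bin': [0.552, 0.016, 0.0], 'hasp_hinge': [0.557, 0.016, 0.172], 'ear_left': [0.538, 0.073, 0.271], 'ear_right': [0.548, -0.043, 0.271], 'staple': [0.605, 0.02, 0.123]}
[[349.0, 216.0], [318.0, 148.0], [359.0, 138.0], [394.0, 203.0]]
[[268.0, 217.0], [357.0, 200.0], [367.0, 247.0], [276.0, 265.0]]
cup [(0.89, [0.676, -0.102, 0.0])]
cup [(0.64, [0.638, 0.029, 0.0])]
canister [(0.9, [0.664, 0.156, 0.0])]
canister [(0.62, [0.662, 0.147, 0.0])]
{'time': 2.4, 'tool_pos': [0.172, -0.523, 0.168], 'ee_rot': [3.141, 0.0, 0.318], 'width': 0.094, 'wrist_force': [0.739, 0.472, 1.136]}
```

View pics/crop1.png

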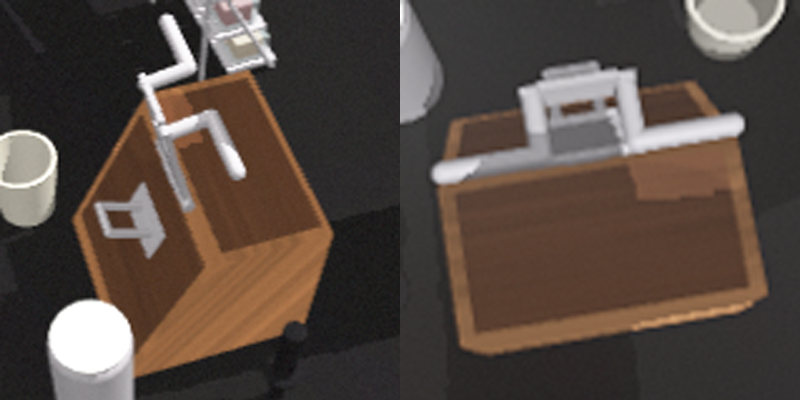

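Emit:
arm_command(
  commands="0 0 -60 0 0 0 1; 0 0 -60 0 0 0 1; 56 -37 -12 0 0 0 1; 56 -37 -12 0 0 0 1; 56 -37 -12 0 0 0 1; 56 -37 -12 0 0 0 1; 56 -37 -12 0 0 0 1; 56 -37 -12 0 0 0 1; 56 -37 -12 0 0 0 1; 56 -37 -12 0 0 0 1; 50 -37 0 0 0 0 1",
)

```text
time: 3.78
tool_pos: [0.5158, -0.0842, 0.3806]
ee_rot: [-3.134, -0.007, 0.307]
wrist_force: [1.1, -1.3, 0.2]
width: 0.0941
```

Emit:
arm_command(
  commands="0 0 0 0 0 -10.7 1; 0 0 0 0 0 -10.7 1; 0 0 0 0 0 -10.7 0.6; 0 0 0 0 0 -10.7 0.6; 0 0 0 0 0 -10.7 0.6; 0 0 0 0 0 -10.7 0.6; 0 0 0 0 0 -10.7 0.6; 0 0 0 0 0 0 0.6",
)

```text
time: 4.78
tool_pos: [0.5186, -0.0783, 0.3796]
ee_rot: [3.137, -0.01, 1.624]
wrist_force: [0.4, 0.3, -0.3]
width: 0.0561
```

```bash
cat >> h.py <<'E'
def delta(P,Rt=None):
    "TCP target -> shift (mm) and turn (deg) in current tool axes"
    o=robot.get_obs(); Rc=R.from_euler("xyz",o["ee_rot"]); d=Rc.inv().apply(np.array(P)-o["tool_pos"])*1000
    rv=np.degrees((Rc.inv()*Rt).as_rotvec()) if Rt is not None else None
    print("t",round(o["time"],2),"pos",np.round(o["tool_pos"],4),"w",round(o["width"],4),"F",np.round(o["wrist_force"],1),"rpy",np.round(o["ee_rot"],3),"| shift",d.round(1),"turn",None if rv is None else rv.round(1))
E
python3 - <<'E'
from h import *
delta([.548,-.043,.252],R.from_euler("xyz",[np.pi,0,1.66]))
a=snapshot("side");b=snapshot("top")
cv2.imwrite("pics/c2.png",np.hstack([a["img"][60:260,230:430],b["img"][110:310,230:430]]).repeat(2,0).repeat(2,1))
for n in["ear_left","ear_right","hasp_hinge"]:
  ta,tb=tips(n,a)[:1],tips(n,b)[:1]
  print(n,ta,tb, [tri(a,ta[0][1],b,tb[0][1])] if ta and tb else "")
E
```

```text
t 4.78 pos [ 0.5186 -0.0783  0.3796] w 0.0561 F [ 0.4  0.3 -0.3] rpy [ 3.137 -0.01   1.624] | shift [ 32.5  30.7 128.1] turn [ 0.3 -0.6 -2.1]
ear_left [] [(0.75, array([275.8, 208.4]))] 
ear_right [(0.61, array([331.5, 127.3]))] [(0.57, array([345.3, 198.1]))] [(array([ 0.54504706, -0.04472655,  0.26820917]), np.float64(0.004554056371959646))]
hasp_hinge [(0.96, array([331.1, 178.9]))] [(0.8, array([312.6, 204.5]))] [(array([0.55756422, 0.01535572, 0.17583755]), np.float64(0.0033086715675727492))]
```

View pics/c2.png

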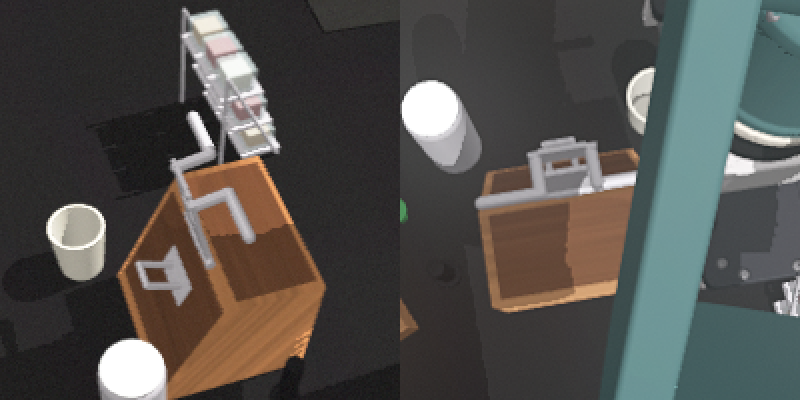

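Emit:
arm_command(
  commands="31 29 30 0 0 -2 0.6; 1 1 40 0 0 0 0.6; 0 0 0 0 0 0 0.6",
)

```text
time: 5.55
tool_pos: [0.548, -0.0436, 0.3085]
ee_rot: [3.136, -0.009, 1.658]
wrist_force: [-0.5, 0.4, 0.3]
width: 0.0566
```

```bash
python3 - <<'E'
from h import *
delta([.547,-.044,.25],R.from_euler("xyz",[np.pi,0,1.66]))
a=snapshot("side");b=snapshot("top")
print(proj(a,robot.get_obs()["tool_pos"]),proj(b,robot.get_obs()["tool_pos"]))
cv2.imwrite("pics/c3.png",np.hstack([a["img"][40:240,230:430],b["img"][110:310,230:430]]).repeat(2,0).repeat(2,1))
E
```

```text
t 5.55 pos [ 0.548  -0.0436  0.3085] w 0.0566 F [-0.5  0.4  0.3] rpy [ 3.136 -0.009  1.658] | shift [-0.9 -1.3 58.5] turn [ 0.3 -0.5 -0.1]
[[329.15513154 110.65182232]] [[346.01033801 191.3436642 ]]
```

View pics/c3.png

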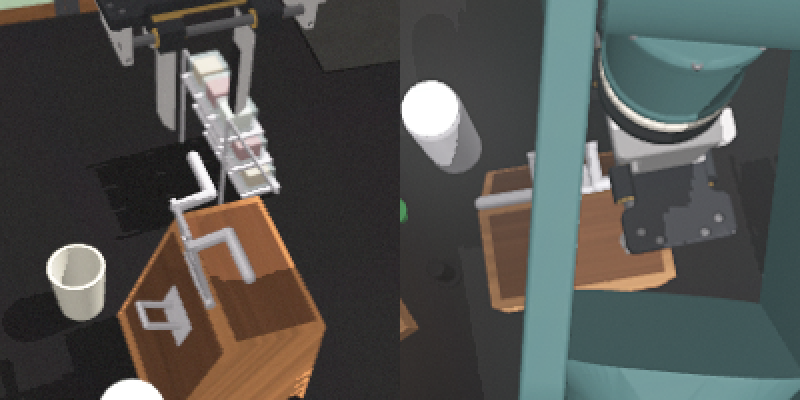

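The fingers, at crop (168,125) and (243,100), straddle the right bar at (200,165). I'll lower and grip.

Emit:
arm_command(
  commands="-1 -1 30 0 0 0 0.6; 0 0 29 0 0 0 0.6; 0 0 0 0 0 0 0.6; 0 0 0 0 0 0 0; 0 0 0 0 0 0 0; 0 0 0 0 0 0 0; 0 0 0 0 0 0 0",
)

```text
time: 6.52
tool_pos: [0.5559, -0.0477, 0.2718]
ee_rot: [3.099, 0.001, 1.654]
wrist_force: [-0.3, -0.6, -0.0]
width: 0.0196
```

```bash
python3 - <<'E'
from h import *
delta([.547,-.044,.25],R.from_euler("xyz",[np.pi,0,1.66]))
o=robot.get_obs();print(np.round(o["joint_positions"],3),np.round(o["qvel"],3),np.round(o["joint_torque"],1))
a=snapshot("side");b=snapshot("top")
cv2.imwrite("pics/c4.png",np.hstack([cv2.resize(a["img"][50:200,270:420],(600,600),interpolation=2)]))
E
```

```text
t 6.53 pos [ 0.5559 -0.0477  0.2718] w 0.0196 F [-0.3 -0.6 -0. ] rpy [3.099e+00 1.000e-03 1.654e+00] | shift [ 4.5 -9.5 21.4] turn [ 2.5  0.1 -0.3]
[-0.195  0.072  1.184  0.011  1.844 -0.275] [-0.    -0.002 -0.009 -0.001  0.002 -0.002] [ -0.  -33.5 -30.4   0.1  -0.1   0. ]
```

View pics/c4.png

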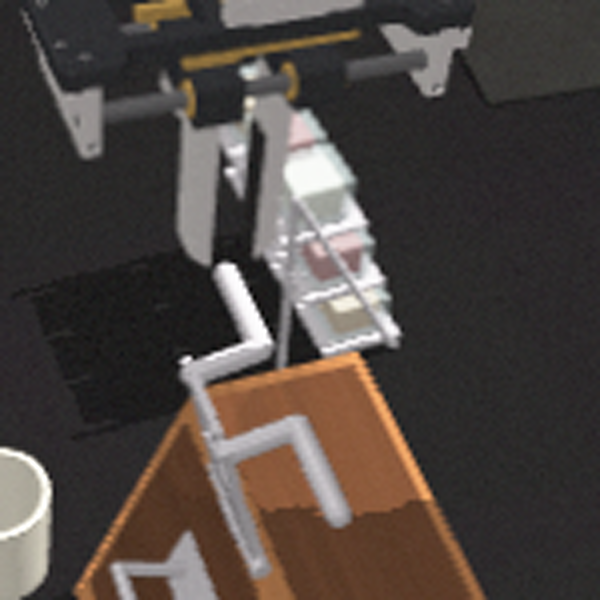

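Emit:
arm_command(
  commands="0 0 0 0 0 0 0.6; 0 0 0 0 0 0 0.6",
)

```text
time: 6.88
tool_pos: [0.5557, -0.0476, 0.2712]
ee_rot: [3.1, 0.001, 1.655]
wrist_force: [0.9, 0.4, -0.8]
width: 0.0283
```

```bash
python3 - <<'E'
from h import *
delta([.547,-.044,.25],R.from_euler("xyz",[np.pi,0,1.66]))
a=snapshot("side")
print(proj(a,robot.get_obs()["tool_pos"]))
for n in["ear_right","ear_left"]:print(n,tips(n,a))
c=a["img"][50:200,270:420].astype(float)
c=(255*(c/255)**.4).astype(np.uint8)
c=cv2.resize(c,(600,600),interpolation=2)
cv2.imwrite("pics/c5.png",c)
E
```

```text
t 6.88 pos [ 0.5557 -0.0476  0.2712] w 0.0283 F [ 0.9  0.4 -0.8] rpy [3.100e+00 1.000e-03 1.655e+00] | shift [ 4.3 -9.2 20.8] turn [ 2.4  0.  -0.3]
[[325.03104895 125.75138598]]
ear_right [(0.66, array([330.7, 127.4]))]
ear_left [(0.83, array([350.6, 170. ]))]
```

View pics/c5.png

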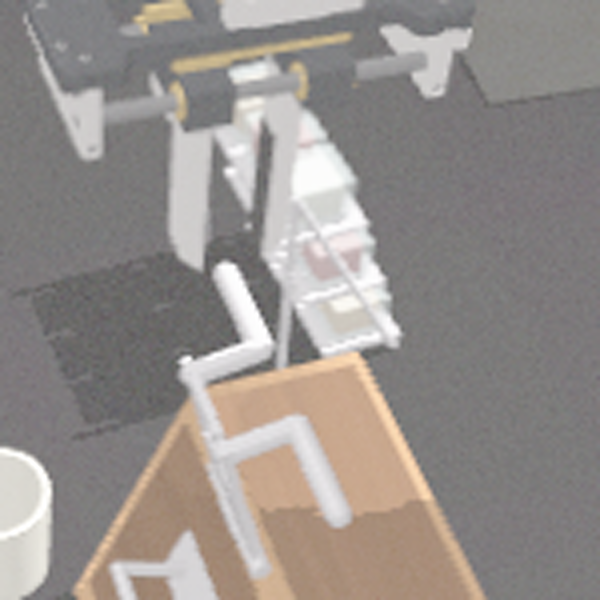

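```bash
python3 - <<'E'
from h import *
a=snapshot("side");b=snapshot("top")
o=robot.get_obs();p=np.array(o["tool_pos"]);Rc=R.from_euler("xyz",o["ee_rot"]).as_matrix()
w=o["width"];print(w)
for z in (0,-.019,-.04,-.097,-.11):
  L=[p+Rc@np.array([0,s*(w/2+.006),z]) for s in(1,-1)]
  print(z,[proj(c,q)[0].round(0).tolist() for c in(a,b) for q in L])
print("base",proj(a,[0,0,0]))
for uv in [(270+195/4,50+266/4),(270+275/4,50+256/4)]: print(uv,[atz(a,uv,z).round(3).tolist() for z in(.27,.28,.29,.30)])
A=cv2.resize(a["img"][20:170,270:420],(400,400),interpolation=2);B=cv2.resize(b["img"][130:280,290:440],(400,400),interpolation=2)
I=np.hstack([A,B]).astype(float);cv2.imwrite("pics/c6.png",(255*(I/255)**.5).astype(np.uint8))
E
```

```text
0.04804710483288641
0 [[311.0, 129.0], [339.0, 123.0], [343.0, 177.0], [349.0, 209.0]]
-0.019 [[311.0, 122.0], [340.0, 116.0], [343.0, 175.0], [350.0, 208.0]]
-0.04 [[312.0, 114.0], [341.0, 108.0], [344.0, 172.0], [351.0, 206.0]]
-0.097 [[313.0, 90.0], [344.0, 84.0], [347.0, 164.0], [355.0, 201.0]]
-0.11 [[313.0, 84.0], [345.0, 78.0], [348.0, 162.0], [355.0, 199.0]]
base [[519.64494739 174.86751316]]
(318.75, 116.5) [[0.561, -0.077, 0.27], [0.564, -0.067, 0.28], [0.567, -0.057, 0.29], [0.569, -0.047, 0.3]]
(338.75, 114.0) [[0.519, -0.075, 0.27], [0.523, -0.065, 0.28], [0.526, -0.055, 0.29], [0.53, -0.045, 0.3]]
```

View pics/c6.png

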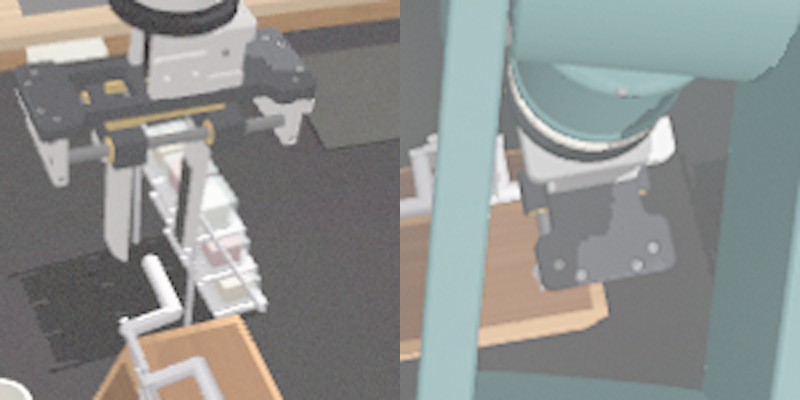

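```bash
python3 - <<'E'
from h import *
a=snapshot("side");b=snapshot("top")
o=robot.get_obs();p0=np.array(o["tool_pos"]);Rc=R.from_euler("xyz",o["ee_rot"]).as_matrix();w=o["width"]
print(p0,w,a["origin"],b["origin"])
I=np.hstack([a["img"],b["img"]])
vis=[a["img"].copy(),b["img"].copy()]
for off,col in [((0,0,0),(0,0,255)),((0,0,.028),(0,255,0)),((-.015,-.028,0),(255,255,0))]:
  p=p0+off
  for k,c in enumerate((a,b)):
    def line(q1,q2):
      u,v=proj(c,[p+Rc@np.array(q1),p+Rc@np.array(q2)]);cv2.line(vis[k],tuple(int(x) for x in u.round()),tuple(int(x) for x in v.round()),col,1)
    X,Y=.0375,.0885
    for z in(-.097,):
      P=[(X,Y,z),(X,-Y,z),(-X,-Y,z),(-X,Y,z)]
      for i in range(4): line(P[i],P[(i+1)%4])
    for s in(1,-1):
      for x in (.008,): line((x,s*w/2,0),(x,s*w/2,-.097))
A=cv2.resize(vis[0][20:170,270:420],(400,400),interpolation=2);B=cv2.resize(vis[1][130:280,290:440],(400,400),interpolation=2)
cv2.imwrite("pics/c7.png",np.hstack([A,B]))
E
```

```text
[ 0.55571205 -0.04761115  0.2712703 ] 0.05479530695903502 [0.70315491 0.46364996 0.80917699] [0.41412006 0.01730209 0.93265741]
```

View pics/c7.png

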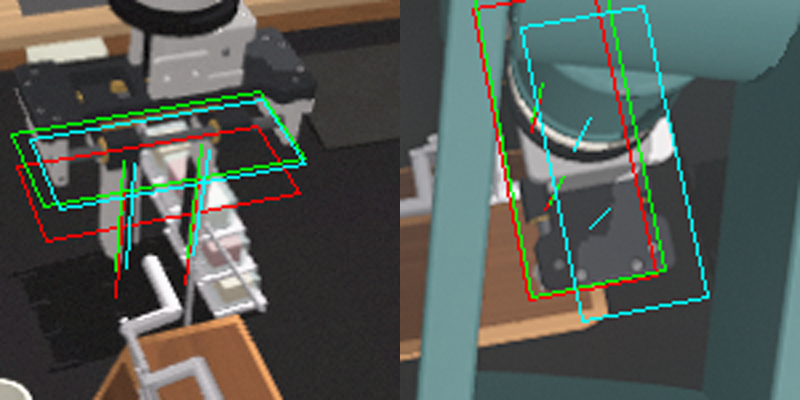

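Emit:
arm_command(
  commands="0 0 15 2.4 0 0 0.6; 0 0 0 0 0 0 0.6",
)

```text
time: 7.48
tool_pos: [0.5563, -0.0476, 0.2548]
ee_rot: [-3.138, 0.001, 1.654]
wrist_force: [0.3, 0.5, -0.6]
width: 0.0565
```

Emit:
arm_command(
  commands="4 -9 10 0 0 0 0.6; 0 0 0 0 0 0 0.6",
)

```text
time: 7.72
tool_pos: [0.547, -0.0442, 0.2435]
ee_rot: [-3.136, 0.0, 1.655]
wrist_force: [-0.2, -0.1, 0.2]
width: 0.056
```

Emit:
arm_command(
  commands="0 0 10 0 0 0 0.6; 0 0 0 0 0 0 0.6",
)

```text
time: 7.98
tool_pos: [0.5475, -0.0444, 0.2331]
ee_rot: [-3.137, 0.0, 1.655]
wrist_force: [-0.0, 0.4, 0.3]
width: 0.0563
```

Emit:
arm_command(
  commands="0 0 10 0 0 0 0.6; 0 0 0 0 0 0 0.6",
)

```text
time: 8.22
tool_pos: [0.5478, -0.0446, 0.2226]
ee_rot: [-3.137, 0.001, 1.655]
wrist_force: [1.0, -0.2, 0.1]
width: 0.0562
```

Emit:
arm_command(
  commands="0 0 0 0 0 0 0; 0 0 0 0 0 0 0; 0 0 0 0 0 0 0; 0 0 0 0 0 0 0",
)

```text
time: 8.72
tool_pos: [0.5481, -0.0447, 0.2234]
ee_rot: [-3.138, 0.001, 1.654]
wrist_force: [-0.4, 0.1, -0.2]
width: 0.0201
```

```bash
python3 - <<'E'
from h import *
delta([.547,-.044,.222],R.from_euler("xyz",[np.pi,0,1.66]))
a=snapshot("side");b=snapshot("top")
for s in(a,b): print([(n,tips(n,s)) for n in("ear_left","ear_right")])
E
```

```text
t 8.72 pos [ 0.5481 -0.0447  0.2234] w 0.0201 F [-0.4  0.1 -0.2] rpy [-3.138e+00  1.000e-03  1.654e+00] | shift [ 0.8 -1.1  1.4] turn [-0.2  0.1 -0.3]
[('ear_left', [(0.66, array([349.6, 171.9]))]), ('ear_right', [(0.89, array([329.5, 125.5])), (0.49, array([330.3, 177.9]))])]
[('ear_left', []), ('ear_right', [])]
```

Emit:
arm_command(
  commands="0 0 0 0 0 0 0; 0 0 0 0 0 0 0",
)

```text
time: 9.28
tool_pos: [0.5476, -0.0448, 0.2235]
ee_rot: [-3.138, 0.001, 1.654]
wrist_force: [-1.7, 0.6, 0.3]
width: 0.0107
```

Emit:
arm_command(
  commands="0 0 0 0 0 0 0; 0 0 0 0 0 0 0",
)

```text
time: 9.52
tool_pos: [0.5476, -0.0447, 0.2235]
ee_rot: [-3.137, 0.001, 1.654]
wrist_force: [-2.0, 0.2, 0.8]
width: 0.0107
```

```bash
python3 - <<'E'
from h import *
a=snapshot("side")
c=cv2.resize(a["img"][50:200,270:420],(600,600),interpolation=2)
cv2.imwrite("pics/c8.png",(255*(c/255.)**.5).astype(np.uint8))
E
```

```text
(no output)
```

View pics/c8.png

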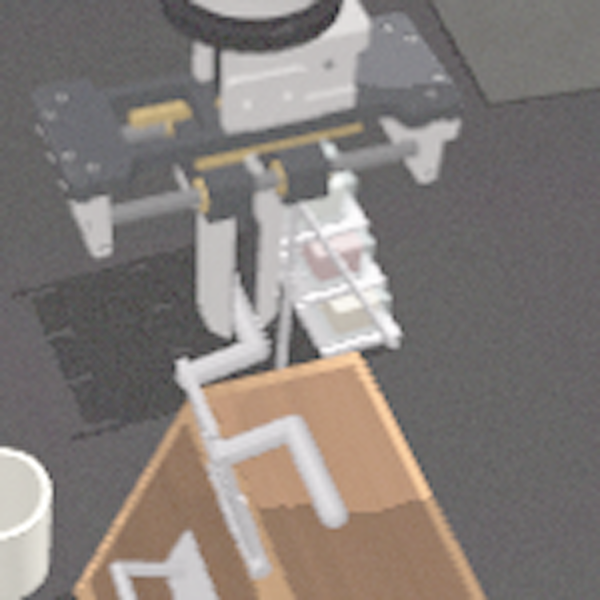

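The grip on the bar is confirmed: the tips at (215,333) and (260,325) enclose it. The tool's reported z reads about 27 mm lower than the cameras show, and I'll allow for that. Now I'll swing the hasp along its arc.

Emit:
arm_command(
  commands="0 18 -1 0 0 0 0; 0 18 2 0 0 0 0; 0 17 5 0 0 0 0; 0 16 8 0 0 0 0; 0 14 11 0 0 0 0; 0 0 0 0 0 0 0",
)

```text
time: 10.32
tool_pos: [0.6298, -0.0398, 0.1966]
ee_rot: [-3.13, 0.004, 1.652]
wrist_force: [2.5, -0.5, -1.5]
width: 0.0111
```

```bash
cat > arc.py <<'E'
from h import *
o=robot.get_obs();p=np.array(o["tool_pos"]);w=.085
bx=np.array([np.cos(w),np.sin(w),0]);by=np.array([-np.sin(w),np.cos(w),0])
h=np.array([.5475,-.0447,0])+.0148*bx; h[2]=.2235-.0986
d=p-h;r=np.array([d@bx,d[2]]);print("t",o["time"],"r",np.hypot(*r).round(4),"phi",np.degrees(np.arctan2(r[1],r[0])).round(1),"side",round(d@by*1000,1),"w",o["width"],"F",np.round(o["wrist_force"],1),"rpy",np.round(o["ee_rot"],3))
E
python3 arc.py
```

```text
t 10.325 r 0.0985 phi 46.7 side -2.1 w 0.011148997487484932 F [ 2.5 -0.5 -1.5] rpy [-3.13   0.004  1.652]
```

Emit:
arm_command(
  commands="0 12 13 0 0 0 0; 0 10 15 0 0 0 0; 0 7 16 0 0 0 0; 0 4 17 0 0 0 0; 0 1 18 0 0 0 0; 0 -3 17 0 0 0 0; 0 0 0 0 0 0 0",
)

```text
time: 11.2
tool_pos: [0.6572, -0.0383, 0.0916]
ee_rot: [-3.122, 0.004, 1.651]
wrist_force: [-1.3, -2.1, -1.6]
width: 0.0111
```

```bash
python3 arc.py
```

```text
t 11.2 r 0.1007 phi -19.3 side -2.9 w 0.011052708309400205 F [-1.3 -2.1 -1.6] rpy [-3.122  0.004  1.651]
```

Emit:
arm_command(
  commands="0 -6 13 0 0 0 0; 0 -7 12 0 0 0 0; 0 -10 11 0 0 0 0; 0 -5 5 0 0 0 0; 0 0 0 0 0 0 0",
)

```text
time: 11.82
tool_pos: [0.6403, -0.0394, 0.0537]
ee_rot: [3.13, 0.005, 1.652]
wrist_force: [0.2, -0.5, -0.6]
width: 0.0112
```

```bash
python3 arc.py
```

```text
t 11.825 r 0.1057 phi -42.3 side -2.6 w 0.011199953807631606 F [ 0.2 -0.5 -0.6] rpy [3.13  0.005 1.652]
```

Emit:
arm_command(
  commands="0 -8 6 0 0 0 0; 0 0 0 0 0 0 0",
)

```text
time: 12.08
tool_pos: [0.6359, -0.0397, 0.0476]
ee_rot: [3.122, 0.005, 1.652]
wrist_force: [-0.6, -2.0, -0.7]
width: 0.0111
```

```bash
python3 - <<'E'
from h import *
exec(open('arc.py').read().split('\n',1)[1])
a=snapshot("side");b=snapshot("top")
bp=(.5524,.0157,.0894)
def W(v,bp=bp):
  x,y,w=bp;c,s=np.cos(w),np.sin(w);return [x+c*v[0]-s*v[1],y+s*v[0]+c*v[1],v[2]]
for n,v in dict(ear_left=(.0769,.058,.1035),ear_right=(.0769,-.058,.1035),staple=(.0524,0,.1229)).items():
  for s in(a,b): print(n,tips(n,s)[:2],"pred shut",proj(s,W(v)).round(1))
E
```

```text
t 12.075 r 0.1068 phi -46.4 side -2.5 w 0.011063899137831965 F [-0.6 -2.  -0.7] rpy [3.122 0.005 1.652]
ear_left [(0.81, array([306., 229.]))] pred shut [[307.3 227.7]]
ear_left [(0.71, array([280. , 184.6])), (0.17, array([215.9, 264.4]))] pred shut [[281.8 185.8]]
ear_right [(0.63, array([291.4, 185.2]))] pred shut [[291.8 186.3]]
ear_right [(0.64, array([332.9, 177.2]))] pred shut [[331.2 176.4]]
staple [(0.69, array([308.5, 196. ]))] pred shut [[309.5 198.6]]
staple [(0.53, array([310.2, 188.3]))] pred shut [[308.3 189.3]]
```

Emit:
arm_command(
  commands="0 -7 6 0 0 0 0; 0 0 0 0 0 0 0",
)

```text
time: 12.72
tool_pos: [0.6373, -0.0397, 0.0478]
ee_rot: [3.101, 0.006, 1.652]
wrist_force: [0.8, -0.9, -4.7]
width: 0.0111
```

Emit:
arm_command(
  commands="0 0 0 0 0 0 0.3; 0 0 0 0 0 0 0.3; 0 0 0 0 0 0 0.3; 0 0 -30 0 0 0 0.3; 0 0 -50 2 0 0 0.3; 0 0 -60 0 0 0 0.3; 0 0 -60 0 0 0 0.3",
)

```text
time: 13.6
tool_pos: [0.6276, -0.0377, 0.2445]
ee_rot: [-3.124, 0.0, 1.653]
wrist_force: [1.3, -0.5, -0.5]
width: 0.028
```

```bash
python3 - <<'E'
from h import *
a=snapshot("side");b=snapshot("top")
def W(v,bp=(.5524,.0157,.0894)):
  x,y,w=bp;c,s=np.cos(w),np.sin(w);return [x+c*v[0]-s*v[1],y+s*v[0]+c*v[1],v[2]]
for n,v in dict(ear_left=(.0769,.058,.1035),ear_right=(.0769,-.058,.1035),staple=(.0524,0,.1229)).items():
  for s in(a,b): print(n,tips(n,s)[:2],"pred",proj(s,W(v)).round(1))
for n in["pin_collar","pin","muddler"]:
  A,B=tips(n,a)[:4],tips(n,b)[:4]
  for c,u in A:
    for d,v in B:
      p,e=tri(a,u,b,v)
      if e<.008: print(n,c,d,u,v,p.round(4),round(e,4))
# pin axis at fixed heights
for c,u in tips("pin_collar",a)[:3]: print("side@.065",c,atz(a,u,.065).round(4))
for c,u in tips("pin_collar",b)[:3]: print("top@.065",c,atz(b,u,.065).round(4))
delta([.457,.262,.33],R.from_euler("xyz",[np.pi,0,2.026]))
E
```

```text
ear_left [(0.82, array([305.3, 226.9])), (0.18, array([308.5, 197.6]))] pred [[307.3 227.7]]
ear_left [(0.51, array([281.3, 185.6]))] pred [[281.8 185.8]]
ear_right [(0.71, array([291.6, 184.7]))] pred [[291.8 186.3]]
ear_right [(0.53, array([332.1, 174.2]))] pred [[331.2 176.4]]
staple [(0.52, array([309.1, 197.1]))] pred [[309.5 198.6]]
staple [] pred [[308.3 189.3]]
pin_collar 0.7 0.73 [404.9 294.4] [212.1 265.4] [0.4604 0.2598 0.0677] 0.0012
pin 0.89 0.68 [355.7 334.4] [199.4 224.1] [0.571  0.3017 0.011 ] 0.003
pin 0.82 0.68 [369.3 267.7] [258.  249.8] [ 0.4933  0.161  -0.0034] 0.0029
pin 0.8 0.7 [341.5 301.7] [228.8 218.2] [0.5797 0.2271 0.0073] 0.0044
muddler 0.83 0.54 [424.5 329.7] [192.2 283.6] [0.426  0.3267 0.0073] 0.0031
side@.065 0.72 [0.5052 0.1737 0.065 ]
side@.065 0.7 [0.459  0.2594 0.065 ]
side@.065 0.64 [0.5734 0.3008 0.065 ]
top@.065 0.78 [0.5748 0.2193 0.065 ]
top@.065 0.73 [0.461  0.2602 0.065 ]
top@.065 0.72 [0.5675 0.3112 0.065 ]
t 14.4 pos [ 0.6282 -0.0378  0.243 ] w 0.0284 F [ 0.6  0.7 -0.5] rpy [-3.125e+00  1.000e-03  1.653e+00] | shift [ 312.8 -147.4  -84.8] turn [ -1.   -0.1 -21.4]
```

Emit:
arm_command(
  commands="30 -14 -20 0 0 0 0.6; 57 -27 -10 0 0 0 0.6; 57 -27 0 0 0 0 0.6; 57 -27 0 0 0 0 0.6; 57 -27 0 0 0 0 0.6; 50 -22 0 0 0 0 0.6; 0 0 0 0 0 -10.7 0.6; 0 0 0 0 0 -10.7 0.6; 0 0 0 0 0 0 0.6",
)

```text
time: 15.52
tool_pos: [0.4569, 0.2634, 0.2765]
ee_rot: [-3.129, -0.008, 2.026]
wrist_force: [0.9, -0.1, -0.2]
width: 0.0565
```

```bash
python3 - <<'E'
from h import *
delta([.460,.260,.15],R.from_euler("xyz",[np.pi,0,2.026]))
E
```

```text
t 15.53 pos [0.4569 0.2634 0.2765] w 0.0565 F [ 0.9 -0.1 -0.2] rpy [-3.129 -0.008  2.026] | shift [ -5.4   2.9 126.5] turn [-0.7 -0.5 -0. ]
```

Emit:
arm_command(
  commands="-5 3 40 -0.7 -0.5 0 0.6; 0 0 50 0 0 0 0.6; 0 0 36 0 0 0 0.6; 0 0 0 0 0 0 0.6",
)

```text
time: 16.02
tool_pos: [0.4631, 0.2596, 0.1489]
ee_rot: [3.137, 0.002, 2.011]
wrist_force: [0.3, -0.2, 0.0]
width: 0.0565
```

```bash
python3 - <<'E'
from h import *
delta([.460,.260,.074],R.from_euler("xyz",[np.pi,0,2.026]))
a=snapshot("side");b=snapshot("top")
o=robot.get_obs();p=np.array(o["tool_pos"]);Rc=R.from_euler("xyz",o["ee_rot"]).as_matrix();w=o["width"]
vis=[cv2.resize(s["img"],(2560,1600),interpolation=2) for s in(a,b)]
for off,col in [((0,0,0),(0,0,255)),((0,0,.0275),(0,255,0))]:
  for k,c in enumerate((a,b)):
    for s in(1,-1):
      u,v=proj(c,[p+off+Rc@np.array([.0,s*w/2,0]),p+off+Rc@np.array([.0,s*w/2,-.08])])*4
      cv2.line(vis[k],tuple(int(x) for x in u),tuple(int(x) for x in v),col,1)
for k,c in enumerate((a,b)):
  for z in(.071,.146):
    u=proj(c,[.460,.260,z])[0]*4;cv2.drawMarker(vis[k],tuple(int(x) for x in u),(255,0,255),0,12)
def crop(i,c,r=50): return cv2.resize(i[4*(c[1]-r):4*(c[1]+r),4*(c[0]-r):4*(c[0]+r)],(400,400))
cv2.imwrite("pics/c9.png",np.hstack([crop(vis[0],(410,260)),crop(vis[1],(205,265))]))
E
```

```text
t 16.02 pos [0.4631 0.2596 0.1489] w 0.0565 F [ 0.3 -0.2  0. ] rpy [3.137e+00 2.000e-03 2.011e+00] | shift [ 1.9 -3.  74.9] turn [ 0.3  0.1 -0.8]
```

View pics/c9.png

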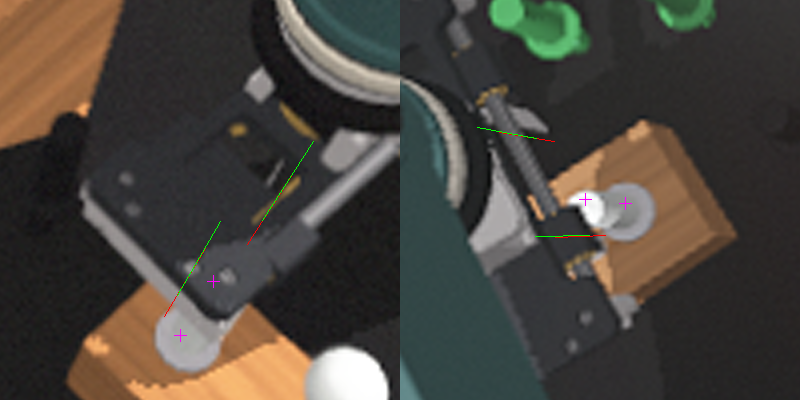

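Top panel: the grip end at (585,200) lies between the fingers, and the collar at (625,205) matches my projected marker. I'll descend and grip.

Emit:
arm_command(
  commands="2 -3 25 0.3 0 -0.8 0.6; 0 0 30 0 0 0 0.6; 0 0 20 0 0 0 0.6; 0 0 0 0 0 0 0.6; 0 0 0 0 0 0 0; 0 0 0 0 0 0 0; 0 0 0 0 0 0 0; 0 0 0 0 0 0 0; 0 0 0 0 0 0 0; 0 0 0 0 0 0 0",
)

```text
time: 17.38
tool_pos: [0.4724, 0.2651, 0.0951]
ee_rot: [3.107, 0.003, 2.021]
wrist_force: [-1.5, -1.2, 0.7]
width: 0.02
```

```bash
cat > pc.py <<'E'
from h import *
delta([.460,.260,.074],R.from_euler("xyz",[np.pi,0,2.026]))
a=snapshot("side");b=snapshot("top")
for n in["pin_collar","pin","muddler"]:
  A,B=tips(n,a)[:5],tips(n,b)[:5]
  print(n,"side",[(c,u.tolist()) for c,u in A],"top",[(c,u.tolist()) for c,u in B])
  for c,u in A:
    for d,v in B:
      p,e=tri(a,u,b,v)
      if e<.006: print("  ",c,d,u,v,p.round(4),round(e,4))
E
python3 pc.py; python3 -c "
from h import *
o=robot.get_obs();print({k:np.round(o[k],3).tolist() for k in o})"
```

```text
t 17.38 pos [0.4724 0.2651 0.0951] w 0.02 F [-1.5 -1.2  0.7] rpy [3.107e+00 3.000e-03 2.021e+00] | shift [  0.9 -14.1  20.6] turn [ 2.   0.2 -0.3]
pin_collar side [(0.82, [357.9, 331.9]), (0.81, [345.7, 289.1]), (0.54, [372.8, 262.4]), (0.27, [271.6, 192.1])] top [(0.76, [228.6, 212.5]), (0.48, [189.7, 224.5]), (0.42, [211.3, 265.3])]
pin side [(0.89, [358.5, 336.9]), (0.64, [371.8, 268.8]), (0.63, [342.0, 302.0])] top [(0.71, [199.1, 227.5]), (0.55, [256.2, 249.3]), (0.49, [220.1, 268.9]), (0.45, [227.7, 220.7])]
   0.89 0.71 [358.5 336.9] [199.1 227.5] [ 5.645e-01  3.059e-01 -1.000e-04] 0.0039
   0.64 0.55 [371.8 268.8] [256.2 249.3] [0.4923 0.1659 0.0028] 0.0023
muddler side [(0.79, [424.4, 331.7]), (0.59, [297.1, 281.7])] top []
{'time': 17.775, 'joint_positions': [0.408, 0.066, 1.539, -0.002, 1.502, -0.042], 'qvel': [0.003, 0.001, 0.002, -0.001, -0.001, 0.001], 'joint_torque': [-0.067, -32.143, -30.185, 0.098, -0.851, 0.008], 'tool_pos': [0.472, 0.265, 0.095], 'ee_rot': [3.107, 0.003, 2.021], 'wrist_force': [-1.105, -1.409, 0.578], 'wrist_torque': [-0.226, 0.282, 0.0], 'width': 0.02}
```

Emit:
arm_command(
  commands="0 0 0 0 0 0 0.6; 0 0 0 0 0 0 0.6; 0 0 0 0 0 0 0.6; 0 0 0 0 0 0 0.6",
)

```text
time: 18.27
tool_pos: [0.4741, 0.2658, 0.0953]
ee_rot: [3.103, 0.003, 2.021]
wrist_force: [0.2, 0.7, 0.4]
width: 0.0554
```

Emit:
arm_command(
  commands="0 -7 0 2 0 0 0.6; 0 0 0 0 0 0 0.6",
)

```text
time: 18.52
tool_pos: [0.4676, 0.2627, 0.0952]
ee_rot: [3.14, 0.003, 2.021]
wrist_force: [0.1, 0.5, -0.2]
width: 0.0565
```

Emit:
arm_command(
  commands="0 -4 10 0 0 0 0.6; 0 0 0 0 0 0 0.6",
)

```text
time: 18.77
tool_pos: [0.4636, 0.2607, 0.0841]
ee_rot: [3.141, 0.003, 2.021]
wrist_force: [-1.3, -0.2, -0.3]
width: 0.0561
```

Emit:
arm_command(
  commands="0 0 10 0 0 0 0.6; 0 0 0 0 0 0 0.6",
)

```text
time: 19.02
tool_pos: [0.4633, 0.2605, 0.073]
ee_rot: [3.141, 0.003, 2.021]
wrist_force: [0.4, -0.9, -0.4]
width: 0.056
```

Emit:
arm_command(
  commands="0 -2 0 0 0 0 0.6; 0 0 0 0 0 0 0; 0 0 0 0 0 0 0; 0 0 0 0 0 0 0; 0 0 0 0 0 0 0; 0 0 0 0 0 0 0",
)

```text
time: 19.77
tool_pos: [0.4614, 0.2596, 0.0736]
ee_rot: [3.141, 0.003, 2.021]
wrist_force: [-0.9, -1.1, -0.5]
width: 0.0192
```

Emit:
arm_command(
  commands="0 0 -15 0 0 0 0; 0 0 -25 0 0 0 0; 0 0 -30 0 0 0 0; 0 0 -40 0 0 0 0; 0 0 -45 0 0 0 0; 0 0 -45 0 0 0 0; 0 0 -10 0 0 0 0; 0 0 0 0 0 0 0",
)

```text
time: 20.78
tool_pos: [0.4612, 0.2604, 0.2932]
ee_rot: [3.138, 0.003, 2.021]
wrist_force: [0.2, 0.5, -1.5]
width: 0.0195
```

```bash
python3 pc.py
```

```text
t 20.77 pos [0.4612 0.2604 0.2932] w 0.0195 F [ 0.2  0.5 -1.5] rpy [3.138e+00 3.000e-03 2.021e+00] | shift [  0.9  -2.1 219.2] turn [ 0.2  0.2 -0.3]
pin_collar side [(0.79, [436.3, 247.7]), (0.68, [346.1, 291.4]), (0.63, [360.7, 329.0]), (0.61, [372.3, 259.0])] top [(0.73, [227.0, 213.4]), (0.71, [259.4, 244.3]), (0.62, [190.3, 222.4]), (0.56, [176.7, 261.6])]
   0.79 0.56 [436.3 247.7] [176.7 261.6] [0.4594 0.2608 0.2878] 0.0052
   0.63 0.62 [360.7 329. ] [190.3 222.4] [0.5677 0.3057 0.0674] 0.0031
pin side [(0.88, [356.1, 333.8]), (0.84, [341.9, 300.6]), (0.59, [425.5, 264.7]), (0.56, [366.7, 268.5])] top [(0.76, [261.1, 249.0]), (0.7, [230.7, 217.8]), (0.6, [186.0, 264.9]), (0.55, [198.8, 226.9])]
   0.84 0.7 [341.9 300.6] [230.7 217.8] [0.5792 0.2235 0.0054] 0.0012
   0.59 0.6 [425.5 264.7] [186.  264.9] [0.4586 0.264  0.2267] 0.0015
   0.56 0.76 [366.7 268.5] [261.1 249. ] [ 0.4959  0.1555 -0.0195] 0.0029
muddler side [(0.66, [425.1, 266.3])] top [(0.67, [190.8, 286.7])]
```

```bash
cat > fit.py <<'E'
from h import *
from scipy.optimize import least_squares
L=dict(hasp_hinge=(.005,0,.1725),ear_left=(.0769,.058,.1035),ear_right=(.0769,-.058,.1035),staple=(.0524,0,.1229))
def W(p,v):
    x,y,w=p[:3];c,s=np.cos(w),np.sin(w);return np.array([x+c*v[0]-s*v[1],y+s*v[0]+c*v[1],v[2]])
if __name__=="__main__":
    obs=[]
    for i in range(3):
        for nm in("side","top"):
            s=snapshot(nm)
            for n in L:
                t=tips(n,s)
                if t and t[0][0]>.4: obs.append((s,nm,n,t[0][1]))
            if i==0: cv2.imwrite(f"pics/f_{nm}.png",s["img"])
    f=lambda p: np.concatenate([proj(s,W(p,L[n]))[0]-u for s,_,n,u in obs])
    r=least_squares(f,[.5524,.0157,.0894],loss="soft_l1",x_scale=[.01,.01,.1])
    print("bin",r.x.round(4).tolist())
    for (s,nm,n,u),e in zip(obs,f(r.x).reshape(-1,2)): print(nm,n,e.round(1),end="; ")
    print("\nstaple",W(r.x,L["staple"]).round(4))
    np.save("bin.npy",r.x)
E
cat > tgt.py <<'E'
import sys
from fit import *
p=np.load("bin.npy");w=p[2]
zs=float(sys.argv[1]);xs=float(sys.argv[2]);BZ=.0275
up=np.array([-.4226,0,.9063]);n=np.array([.9063,0,.4226])
C=np.array(L["staple"])+xs/1000*n+zs/1000*up   # collar, bin frame
T=W(p,C+.036*up); T[2]-=BZ
Rt=R.from_euler("z",w)*R.from_matrix(np.array([[0,1,0],[1,0,0],[0,0,-1]]).T)*R.from_euler("x",-25,degrees=True)
print("tool z in bin",R.from_euler("z",-w).apply(Rt.apply([0,0,1])).round(3),"collar true",W(p,C).round(4),"TCP rep",T.round(4))
delta(T,Rt)
E
python3 fit.py; python3 tgt.py 130 -3
```

```text
bin [0.5543, 0.0152, 0.071]
side hasp_hinge [-1.1  1. ]; side ear_left [ 0.9 -1.6]; side ear_right [1.2 0.2]; side staple [-1.  -0.2]; top hasp_hinge [-1.2  1.9]; top ear_left [0.1 0.7]; top ear_right [-2.1  0.7]; top staple [ 1.5 -2.3]; side hasp_hinge [-0.5  2.1]; side ear_left [-1.3  3.2]; side ear_right [-0.2  1.9]; side staple [0.  2.7]; top ear_left [ 2.8 -0.1]; top ear_right [-0.7  0.6]; top staple [ 2.4 -1.9]; side hasp_hinge [-1.5 -0.2]; side ear_left [0.7 0.3]; side ear_right [ 2.4 -0. ]; side staple [ 0.8 -1.9]; top ear_left [1.6 1. ]; top ear_right [-0.2 -0.6]; top staple [ 4.7 -0.2]; 
staple [0.6065 0.0189 0.1229]
tool z in bin [ 0.423 -0.    -0.906] collar true [0.549  0.0148 0.2395] TCP rep [0.5338 0.0137 0.2446]
t 22.68 pos [0.461  0.2603 0.2932] w 0.0196 F [-0.  -0.1 -1. ] rpy [3.138e+00 3.000e-03 2.021e+00] | shift [-253.5  -41.8   49.3] turn [-24.5  -4.6  21.4]
```

Emit:
arm_command(
  commands="-30 -5 0 0 0 0 0; -50 -8 0 0 0 0 0; -50 -8 0 0 0 0 0; -50 -8 0 0 0 0 0; -50 -8 0 0 0 0 0; -20 -4 0 0 0 0 0; 0 0 0 -6.1 -1.1 5.4 0; 0 0 0 -6.1 -1.1 5.4 0; 0 0 0 -6.1 -1.1 5.4 0; 0 0 0 -6.1 -1.1 5.4 0; 0 0 0 0 0 0 0",
)

```text
time: 24.05
tool_pos: [0.5353, 0.009, 0.2899]
ee_rot: [2.701, -0.008, 1.628]
wrist_force: [-0.0, 0.4, -0.9]
width: 0.0195
```

```bash
python3 tgt.py 90 -3
```

```text
tool z in bin [ 0.423 -0.    -0.906] collar true [0.5659 0.016  0.2032] TCP rep [0.5507 0.0149 0.2083]
t 24.05 pos [0.5353 0.009  0.2899] w 0.0195 F [-0.   0.4 -0.9] rpy [ 2.701 -0.008  1.628] | shift [  4.5 -20.6  80.5] turn [ 0.2 -0.1 -0.9]
```

Emit:
arm_command(
  commands="4 -20 0 0 0 -0.9 0; 0 0 25 0 0 0 0; 0 0 30 0 0 0 0; 0 0 24 0 0 0 0; 0 0 0 0 0 0 0",
)

```text
time: 24.68
tool_pos: [0.5546, 0.0141, 0.2125]
ee_rot: [2.703, 0.004, 1.651]
wrist_force: [0.1, -0.3, -1.4]
width: 0.0197
```

```bash
python3 tgt.py 90 -3; python3 - <<'E'
from fit import *
p=np.load("bin.npy")
a=snapshot("side");b=snapshot("top")
for n in("pin_collar","pin"):
  for s in(a,b): print(n,[(c,u.tolist()) for c,u in tips(n,s)])
o=robot.get_obs();T=np.array(o["tool_pos"])+[0,0,.0275];Rc=R.from_euler("xyz",o["ee_rot"])
col=T+Rc.apply([0,0,.036]);tip=T+Rc.apply([0,0,.091])
for s in(a,b): print("pred collar",proj(s,col).round(1),"tip",proj(s,tip).round(1))
K=6
fs=dict(side=cv2.imread("pics/f_side.png"),top=cv2.imread("pics/f_top.png"))
def ov(img,s,pin):
  im=cv2.resize(img,None,fx=K,fy=K,interpolation=2)
  up=np.array([-.4226,0,.9063]);n=np.array([.9063,0,.4226]);S=np.array(L["staple"])
  P=lambda x,y,z: W(p,S+x*n+z*up+np.array([0,y,0]))
  px=lambda q: tuple(int(v) for v in (proj(s,q)[0]+.5)*K)
  c=(0,0,255)
  for y in(-.015,.015): cv2.line(im,px(P(-.02,y,.004)),px(P(.022,y,.004)),c,1)
  cv2.line(im,px(P(.018,-.019,.004)),px(P(.018,.019,.004)),c,1)
  for v in((.0769,.058,.1035),(.0769,-.058,.1035)): cv2.drawMarker(im,px(W(p,v)),(255,0,255),0,12)
  if pin: cv2.line(im,px(col),px(tip),(0,255,0),1); cv2.line(im,px(tip),px(tip+Rc.apply([0,0,.04])),(255,255,0),1)
  u,v=(int(x) for x in proj(s,S)[0]*K); return im[v-200:v+200,u-133:u+133]
cv2.imwrite("pics/last.png",np.hstack([ov(fs["side"],a,0),ov(fs["top"],b,0),ov(a["img"],a,1)]))
E
```

```text
tool z in bin [ 0.423 -0.    -0.906] collar true [0.5659 0.016  0.2032] TCP rep [0.5507 0.0149 0.2083]
t 24.68 pos [0.5546 0.0141 0.2125] w 0.0197 F [ 0.1 -0.3 -1.4] rpy [2.703 0.004 1.651] | shift [ 1.2 -5.2  2.1] turn [ 0.1 -0.   0.6]
pin_collar [(0.66, [326.9, 172.1]), (0.57, [359.5, 330.0]), (0.56, [372.5, 259.9]), (0.52, [346.1, 291.1])]
pin_collar [(0.72, [255.7, 246.7]), (0.63, [223.9, 213.7]), (0.48, [188.0, 225.1]), (0.45, [314.6, 200.8]), (0.32, [208.7, 279.1])]
pin [(0.7, [367.8, 267.9]), (0.65, [356.5, 336.3]), (0.59, [340.6, 302.8])]
pin [(0.77, [256.2, 249.5]), (0.68, [231.3, 219.1]), (0.63, [199.3, 226.2]), (0.42, [310.5, 195.5])]
pred collar [[324.7 169.2]] tip [[313.5 186.1]]
pred collar [[311.6 195.3]] tip [[310.1 189.5]]Traceback (most recent call last):
  File "<stdin>", line 22, in <module>
    return _nx.concatenate(arrs, 1, dtype=dtype, casting=casting)
           ~~~~~~~~~~~~~~~^^^^^^^^^^^^^^^^^^^^^^^^^^^^^^^^^^^^^^^
ValueError: all the input array dimensions except for the concatenation axis must match exactly, but along dimension 0, the array at index 0 has size 400 and the array at index 1 has size 0
```

```bash
cat > ov.py <<'E'
from fit import *
p=np.load("bin.npy")
a=snapshot("side");b=snapshot("top")
T1=tips("pin_collar",a);T2=tips("pin_collar",b)
for c,u in T1:
  for d,v in T2:
    q,e=tri(a,u,b,v)
    if e<.01 and q[2]>.1: print("collar tri",q.round(4),round(e,4))
o=robot.get_obs();T=np.array(o["tool_pos"])+[0,0,.0275];Rc=R.from_euler("xyz",o["ee_rot"])
col=T+Rc.apply([0,0,.036]);tip=T+Rc.apply([0,0,.091]);print("collar pred",col.round(4))
K=6
fs=dict(side=cv2.imread("pics/f_side.png"),top=cv2.imread("pics/f_top.png"))
def ov(img,s,pin):
  im=cv2.resize(img,None,fx=K,fy=K,interpolation=2)
  up=np.array([-.4226,0,.9063]);n=np.array([.9063,0,.4226]);S=np.array(L["staple"])
  P=lambda x,y,z: W(p,S+x*n+z*up+np.array([0,y,0]))
  px=lambda q: tuple(int(v) for v in (proj(s,q)[0]+.5)*K)
  c=(0,0,255)
  for y in(-.015,.015): cv2.line(im,px(P(-.02,y,.004)),px(P(.022,y,.004)),c,1)
  cv2.line(im,px(P(.018,-.019,.004)),px(P(.018,.019,.004)),c,1)
  if pin: cv2.line(im,px(col),px(tip),(0,255,0),1); cv2.line(im,px(tip),px(tip+Rc.apply([0,0,.04])),(255,255,0),1)
  u,v=px(P(0,0,.02)); return im[v-200:v+200,u-100:u+100] if 1 else 0
cv2.imwrite("pics/last.png",np.hstack([ov(fs["side"],a,0),ov(fs["top"],b,0),ov(a["img"],a,1),ov(b["img"],b,1)]))
E
python3 ov.py
```

```text
collar tri [0.5585 0.0124 0.2083] 0.0074
collar pred [0.5704 0.0149 0.2106]
```

View pics/last.png

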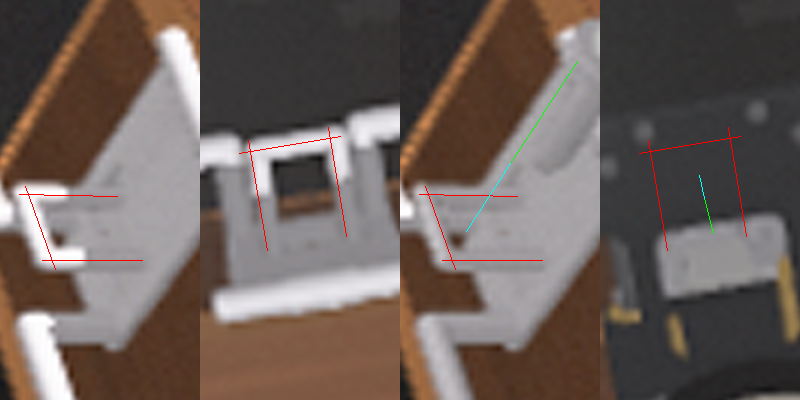

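The overlay fits the staple to about 1 px (crossbar at (22,190)-(45,255) in the left panel). The pin's tip shows near (548,165), not on my predicted line. That means the 27 mm offset lies along the tool axis rather than world z, so I'm correcting for it.

```bash
sed -i 's/T=W(p,C+.036\*up); T\[2\]-=BZ/T=W(p,C+.0085*up)/' tgt.py; python3 tgt.py 75 -3
```

```text
tool z in bin [ 0.423 -0.    -0.906] collar true [0.5722 0.0165 0.1896] TCP rep [0.5686 0.0162 0.1973]
t 25.18 pos [0.5549 0.0139 0.2156] w 0.0193 F [-0.8 -0.2 -1.3] rpy [2.696 0.004 1.649] | shift [ 1.3  4.6 22.5] turn [0.5 0.  0.5]
```

Emit:
arm_command(
  commands="1 5 8 0.5 0 0.5 0; 0 0 12 0 0 0 0; 0 0 0 0 0 0 0",
)

```text
time: 25.55
tool_pos: [0.5685, 0.016, 0.1982]
ee_rot: [2.706, 0.0, 1.641]
wrist_force: [0.4, -0.1, -1.4]
width: 0.0196
```

```bash
python3 tgt.py 75 -3; cat > see.py <<'E'
from fit import *
p=np.load("bin.npy");o=robot.get_obs();Rc=R.from_euler("xyz",o["ee_rot"]);T=np.array(o["tool_pos"])
col=T+Rc.apply([0,0,.0085]);tip=T+Rc.apply([0,0,.0635])
S=W(p,L["staple"]);B=R.from_euler("z",p[2])*R.from_matrix(np.array([[.9063,0,.4226],[0,1,0],[-.4226,0,.9063]]))
sf=lambda q:(B.apply(q-S,inverse=True)*1000).round(1)
print("model staple-frame collar",sf(col),"tip",sf(tip))
for i in range(2):
  a=snapshot("side");b=snapshot("top")
  for n,ref in(("pin_collar",col),("pin",tip)):
    best=[]
    for s in(a,b):
      t=[(c,u) for c,u in tips(n,s) if np.hypot(*(u-proj(s,ref)[0]))<14]
      best.append(t[0] if t else None)
      print(n,"dpx",t[0][0] if t else "", (t[0][1]-proj(s,ref)[0]).round(1) if t else "",end="; ")
    if all(best):
      q,e=tri(a,best[0][1],b,best[1][1]);print("tri staple-frame",sf(q),round(e,4),end="")
    print()
E
python3 see.py
```

```text
tool z in bin [ 0.423 -0.    -0.906] collar true [0.5722 0.0165 0.1896] TCP rep [0.5686 0.0162 0.1973]
t 25.55 pos [0.5685 0.016  0.1982] w 0.0196 F [ 0.4 -0.1 -1.4] rpy [2.706 0.    1.641] | shift [ 0.2 -0.2  0.9] turn [-0.  0. -0.]
model staple-frame collar [-59.9  -0.2  46.7] tip [-17.8  -0.3  11.3]
pin_collar dpx 0.62 [-1.6  0.6]; pin_collar dpx 0.41 [-0.7 -1.2]; tri staple-frame [-56.8   0.5  47.8] 0.0011
pin dpx 0.72 [-1.   2.3]; pin dpx 0.36 [-1.4 -1.2]; tri staple-frame [-13.2   2.5  10. ] 0.0009
pin_collar dpx 0.66 [ 0.7 -0.6]; pin_collar dpx 0.55 [ 0.2 -0.8]; tri staple-frame [-61.2  -0.1  49.2] 0.0025
pin dpx 0.94 [-0.4 -0.4]; pin dpx 0.57 [0.4 0.2]; tri staple-frame [-17.7  -1.4  11. ] 0.0011
```

The model now matches the images to about 1 px. I'll insert in steps.

Emit:
arm_command(
  commands="0 0 12 0 0 0 0; 0 0 10 0 0 0 0; 0 0 8 0 0 0 0; 0 0 0 0 0 0 0",
)

```text
time: 26.65
tool_pos: [0.5821, 0.0159, 0.1703]
ee_rot: [2.705, 0.002, 1.64]
wrist_force: [0.1, -2.3, -2.2]
width: 0.0192
```

```bash
sed -i 's/\[\[.9063,0,.4226\],\[0,1,0\],\[-.4226,0,.9063\]\]/[[.9063,0,-.4226],[0,1,0],[.4226,0,.9063]]/' see.py; python3 tgt.py 45 -3; python3 see.py
```

```text
tool z in bin [ 0.423 -0.    -0.906] collar true [0.5848 0.0174 0.1624] TCP rep [0.5813 0.0171 0.1701]
t 26.65 pos [0.5821 0.0159 0.1703] w 0.0192 F [ 0.1 -2.3 -2.2] rpy [2.705e+00 2.000e-03 1.640e+00] | shift [ 1.3 -0.7 -0.2] turn [ 0.   0.2 -0. ]
model staple-frame collar [-2.3 -1.3 44.8] tip [ -2.3  -1.5 -10.2]
pin_collar dpx 0.75 [ 0.4 -2.9]; pin_collar dpx 0.4 [ 2.1 -1.4]; tri staple-frame [-0.1 -5.1 50.9] 0.0032
pin dpx 0.6 [-0.1  1.4]; pin dpx 0.61 [2.2 0.2]; tri staple-frame [ -6.8  -5.9 -20.4] 0.0024
pin_collar dpx 0.9 [0.9 0.6]; pin_collar dpx 0.6 [-1.4  1. ]; tri staple-frame [-3.2  1.8 46.6] 0.0008
pin dpx 0.77 [0.8 0.5]; pin dpx 0.54 [-1.4 -1.3]; tri staple-frame [ 0.6  2.2 -6.1] 0.0034
```

Emit:
arm_command(
  commands="-1 0 8 0 0 0 0; 0 0 10 0 0 0 0; 0 0 0 0 0 0 0",
)

```text
time: 27.62
tool_pos: [0.5921, 0.0164, 0.1566]
ee_rot: [2.697, 0.001, 1.641]
wrist_force: [1.2, -1.2, -2.1]
width: 0.0191
```

```bash
python3 see.py|head -1;python3 tgt.py 4 -3
```

```text
model staple-frame collar [ 1.1 -1.5 28.2] tip [  1.5  -1.6 -26.8]
tool z in bin [ 0.423 -0.    -0.906] collar true [0.6021 0.0186 0.1253] TCP rep [0.5985 0.0183 0.133 ]
t 28.23 pos [0.5922 0.0163 0.1582] w 0.0193 F [-0.8 -1.6 -1.9] rpy [2.696e+00 1.000e-03 1.641e+00] | shift [ 1.6 -5.1 25.5] turn [ 0.5  0.1 -0. ]
```

Emit:
arm_command(
  commands="0 -4 3 0.5 0 0 0; 0 0 10 0 0 0 0; 0 0 0 0 0 0 0",
)

```text
time: 28.6
tool_pos: [0.5954, 0.0165, 0.1452]
ee_rot: [2.702, 0.001, 1.641]
wrist_force: [-0.5, -1.2, -2.3]
width: 0.0192
```

```bash
python3 see.py;python3 tgt.py 4 -3
```

```text
model staple-frame collar [-0.8 -1.7 16.5] tip [ -0.6  -1.8 -38.5]
pin_collar dpx 0.64 [1.9 2.1]; pin_collar dpx 0.35 [-0.1  2. ]; tri staple-frame [-6.9 -0.5 11.2] 0.0014
pin dpx 0.9 [-1.3  2.9]; pin dpx 0.47 [0.8 0.6]; tri staple-frame [ -4.8  -3.9 -53.3] 0.001
pin_collar dpx 0.59 [-0.7  2.2]; pin_collar dpx 0.41 [-2.6 -1.8]; tri staple-frame [ 3.5  3.7 16.1] 0.0016
pin dpx 0.94 [-0.5  0.5]; pin dpx 0.54 [-1.3  0.2]; tri staple-frame [  0.6   0.7 -37.8] 0.0023
tool z in bin [ 0.423 -0.    -0.906] collar true [0.6021 0.0186 0.1253] TCP rep [0.5985 0.0183 0.133 ]
t 29.2 pos [0.5957 0.0165 0.1468] w 0.0194 F [-0.6 -2.6 -1.5] rpy [2.700e+00 2.000e-03 1.641e+00] | shift [ 1.7 -3.2 13.8] turn [ 0.3  0.1 -0. ]
```

Emit:
arm_command(
  commands="0 -2 10 0 0 0 0; 0 0 4 0 0 0 0; 0 0 0 0 0 0 0",
)

```text
time: 29.58
tool_pos: [0.6021, 0.0168, 0.1356]
ee_rot: [2.694, 0.002, 1.64]
wrist_force: [0.8, -2.3, -0.8]
width: 0.0196
```

Emit:
arm_command(
  commands="0 0 4 0 0 0 0; 0 0 0 0 0 0 0",
)

```text
time: 29.82
tool_pos: [0.603, 0.0167, 0.1356]
ee_rot: [2.694, 0.003, 1.641]
wrist_force: [0.1, -0.7, -1.0]
width: 0.0192
```

```bash
python3 see.py;python3 tgt.py 4 -3
```

```text
model staple-frame collar [ 2.1 -2.   4.5] tip [  2.8  -2.2 -50.5]
pin_collar dpx 0.77 [3.2 2. ]; pin_collar dpx 0.56 [-2.3 -1.2]; tri staple-frame [3.  5.1 9.1] 0.0082
pin dpx 0.89 [-1.2  0.9]; pin dpx 0.58 [-0.7 -0.8]; tri staple-frame [  4.8  -1.1 -52.8] 0.0009
pin_collar dpx 0.86 [-2.5  1.4]; pin_collar dpx 0.58 [ 2.2 -2.3]; tri staple-frame [ 3.1 -7.2 -6.5] 0.0023
pin dpx 0.57 [0.  4.2]; pin dpx 0.53 [-1.6 -0.4]; tri staple-frame [  1.2   2.1 -60.6] 0.0027
tool z in bin [ 0.423 -0.    -0.906] collar true [0.6021 0.0186 0.1253] TCP rep [0.5985 0.0183 0.133 ]
t 30.43 pos [0.6034 0.0166 0.1354] w 0.0195 F [-4.6 -0.8  4.2] rpy [2.693 0.003 1.641] | shift [ 2.1 -5.3  0.1] turn [0.7 0.2 0. ]
```

The collar has stopped at about 4.5 mm in the staple frame, so it is seated. The strap is close to the inner finger, so I'll open only a little and shift outward as I do.

Emit:
arm_command(
  commands="0 1 0 0 0 0 0.23; 0 1 0 0 0 0 0.25; 0 1 0 0 0 0 0.27; 0 1 0 0 0 0 0.29; 0 0 0 0 0 0 0.29; 0 0 0 0 0 0 0.29",
)

```text
time: 31.18
tool_pos: [0.6075, 0.0175, 0.1349]
ee_rot: [2.694, 0.002, 1.641]
wrist_force: [-0.1, -0.7, 0.5]
width: 0.0269
```

```bash
python3 see.py|head -3;python3 tgt.py 4 -3
```

```text
model staple-frame collar [ 5.9 -1.5  2. ] tip [  6.5  -1.6 -53. ]
pin_collar dpx 0.56 [2.8 0.1]; pin_collar dpx  ; 
pin dpx 0.71 [3.3 1.6]; pin dpx  ; 
tool z in bin [ 0.423 -0.    -0.906] collar true [0.6021 0.0186 0.1253] TCP rep [0.5985 0.0183 0.133 ]
t 31.77 pos [0.6074 0.0175 0.1348] w 0.0272 F [ 0.4 -0.7 -0.2] rpy [2.694e+00 2.000e-03 1.641e+00] | shift [ 1.5 -8.8 -2.1] turn [0.6 0.1 0. ]
```

Emit:
arm_command(
  commands="0 0 -8 0 0 0 0.29; 0 0 -12 0 0 0 0.29; 0 0 -20 0 0 0 0.29; 0 0 -30 0 0 0 0.32; 0 0 -40 0 0 0 0.5; 0 0 -50 0 0 0 0.5; 0 0 0 0 0 0 0.5",
)

```text
time: 32.65
tool_pos: [0.5334, 0.0128, 0.2878]
ee_rot: [2.695, 0.003, 1.641]
wrist_force: [-0.3, -0.1, 0.3]
width: 0.0468
```

```bash
cat > fin.py <<'E'
from fit import *
p=np.load("bin.npy");S=W(p,L["staple"]);B=R.from_euler("z",p[2])*R.from_matrix(np.array([[.9063,0,-.4226],[0,1,0],[.4226,0,.9063]]))
col=S+B.apply([-.003,0,.004]);tip=S+B.apply([-.003,0,-.051])
sf=lambda q:(B.apply(q-S,inverse=True)*1000).round(1)
o=robot.get_obs();print("t",o["time"],"pos",np.round(o["tool_pos"],3),"w",round(o["width"],4))
for i in range(2):
  a=snapshot("side");b=snapshot("top")
  for n,ref in(("pin_collar",col),("pin",tip),("ear_left",W(p,L["ear_left"])),("ear_right",W(p,L["ear_right"]))):
    best=[]
    for s in(a,b):
      t=[(c,u) for c,u in tips(n,s) if np.hypot(*(u-proj(s,ref)[0]))<16]
      best.append(t[0] if t else None)
      print(n,"dpx",t[0][0] if t else "", (t[0][1]-proj(s,ref)[0]).round(1) if t else "",end="; ")
    if all(best): q,e=tri(a,best[0][1],b,best[1][1]);print("sf",sf(q),round(e,4),end="")
    print()
for n in("muddler","canister","cup"):
  print(n,[(atz(s,u,0.01 if n=="muddler" else 0).round(3).tolist()) for s in(a,b) for c,u in tips(n,s)[:1]])
E
python3 fin.py
```

```text
t 32.65 pos [0.533 0.013 0.288] w 0.0468
pin_collar dpx 0.69 [-1.3  0.8]; pin_collar dpx  ; 
pin dpx 0.63 [-2.3  2.7]; pin dpx  ; 
ear_left dpx 0.57 [-3.2  1.5]; ear_left dpx 0.6 [-1.7 -0.5]; sf [ 17.7  60.2 -31.9] 0.006
ear_right dpx 0.94 [0.  0.7]; ear_right dpx 0.63 [-1.1 -1. ]; sf [ 16.1 -55.4 -26.9] 0.0018
pin_collar dpx 0.92 [-2.5 -0.5]; pin_collar dpx  ; 
pin dpx 0.85 [-3.4  2.2]; pin dpx  ; 
ear_left dpx 0.9 [ 0.5 -0.6]; ear_left dpx 0.51 [-1.8 -0.4]; sf [ 17.2  61.4 -20.3] 0.0003
ear_right dpx 0.58 [0.4 1.2]; ear_right dpx 0.55 [ 0.8 -1.7]; sf [ 14.2 -59.2 -32. ] 0.0063
muddler [[0.429, 0.331, 0.01], [0.424, 0.333, 0.01]]
canister [[0.664, 0.158, 0.0], [0.658, 0.151, 0.0]]
cup [[0.679, -0.105, 0.0], [0.681, -0.104, 0.0]]
```

Emit:
arm_command(
  commands="0 0 -40 0 0 0 0.5; 0 -50 -30 0 0 0 0.5; 0 -50 -30 0 0 0 0.5; 0 -50 -20 0 0 0 0.5; 0 -40 -20 0 0 0 0.5; 0 0 0 0 0 0 0.5",
)

```text
time: 34.7
tool_pos: [0.3173, -0.006, 0.3361]
ee_rot: [2.734, -0.003, 1.644]
wrist_force: [-0.6, 0.2, 0.5]
width: 0.0473
```

```bash
python3 fin.py
```

```text
t 34.7 pos [ 0.317 -0.006  0.336] w 0.0473
pin_collar dpx 0.57 [-2.3  0.2]; pin_collar dpx 0.77 [ 0.9 -1.9]; sf [ 0.  -2.7 -0.3] 0.0001
pin dpx 0.6 [-4.8  1.6]; pin dpx 0.48 [1.6 1.5]; sf [ -6.3  -6.4 -69.8] 0.0109
ear_left dpx 0.69 [-0.7  1.6]; ear_left dpx 0.55 [-2.4 -1.6]; sf [ 18.6  62.9 -26.1] 0.0008
ear_right dpx 0.73 [1.  1.1]; ear_right dpx 0.98 [ 0.8 -1. ]; sf [ 12.8 -59.  -31.4] 0.006
pin_collar dpx 0.92 [-2.2 -0.9]; pin_collar dpx 0.51 [-2.5 -3.8]; sf [ 8.1  4.3 12.7] 0.0001
pin dpx 0.72 [-4.5  3.6]; pin dpx 0.65 [-2.3 -5.1]; sf [  7.7   3.9 -59.1] 0.0023
ear_left dpx 0.64 [-2.5  2.4]; ear_left dpx 0.58 [-0.4 -0.8]; sf [ 15.2  58.5 -37.1] 0.0021
ear_right dpx 0.86 [ 1.  -0.1]; ear_right dpx 0.75 [ 0.8 -1.8]; sf [ 15.2 -58.6 -26.4] 0.0067
muddler [[0.422, 0.325, 0.01], [0.418, 0.332, 0.01]]
canister [[0.626, 0.024, 0.0], [0.664, 0.154, 0.0]]
cup [[0.682, -0.106, 0.0], [0.679, -0.106, 0.0]]
```

```bash
python3 - <<'E'
from fit import *
p=np.load("bin.npy");S=W(p,L["staple"]);B=R.from_euler("z",p[2])*R.from_matrix(np.array([[.9063,0,-.4226],[0,1,0],[.4226,0,.9063]]))
for n,z in(("pin_collar",.004),("pin",-.051)):
  ref=S+B.apply([0,0,z]);obs=[]
  for i in range(8):
    for nm in("side","top"):
      s=snapshot(nm);t=[u for c,u in tips(n,s) if np.hypot(*(u-proj(s,ref)[0]))<16]
      if t: obs.append((s,t[0]))
  r=least_squares(lambda q:np.concatenate([proj(s,S+B.apply(q))[0]-u for s,u in obs]),[0,0,z],loss="soft_l1",x_scale=.01)
  print(n,len(obs),(r.x*1000).round(1))
E
```

```text
pin_collar 15 [ 4.  -3.9 -0.5]
pin 16 [  4.    5.9 -51.8]
```

Averaged over 8 picture pairs, the collar sits at about (4, -4, -0.5) mm in the staple frame and the tip at z about -52. That matches a seated pin (4 and -51) within the noise, so I'm handing in.

```bash
python3 -c "
from bench import robot
print(robot.close_job(), robot.get_obs()['time'])"
```

```text
the job is handed in; nothing more can be done
the job is handed in; nothing more can be done
```

The bin is locked and the job is handed in, at about 37 s of the 64 s allowed. I swung the hasp shut by its cup-side handle. Then I took the collared pin from the block, tilted it 25°, put it down through the staple's loop until it stopped, let go and backed away.

**Last checks**
- **Hasp:** both handles are within about 3 px of where they should be when the hasp is shut.
- **Pin:** averaged over 8 picture pairs, the collar is at z about -0.5 mm in the staple's frame (seated is 4) and the tip at about -52 mm (seated is -51). That agrees within the networks' noise. Single pairs scattered by about 10 mm, so the stop I felt on the way in is the firmer evidence.
- **Sideways position:** these readings gave the collar at y -4 mm and the tip at +6 mm. That would be more lean than the loop's opening suggests, so I take it as network noise.
- **Other things:** the muddler, canister and cup read where they were. One canister detection was clearly wrong: the side camera put it on the bin, while the top camera and the earlier views had it in place.

**What disagreed**
- **Tool offset:** the reported tool point lies about 27 mm further along the fingers than the cameras show. I found and allowed for this on the way.
- **Displaced grips:** my first grip on the handle and on the pin each moved the arm by about 20 mm. I let go and repeated both slowly. The cause was not found, but no forces to speak of showed in the readings.
- **Final view:** I had used up my pictures by then, so the final seating was checked by numbers only.

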